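# Pack away the pressure-chamber fittings

### The job

Put the four loose fittings away in their wooden holders, right way up and fully seated: the dial gauge in the large round pocket, the brass hose coupling upright in the small round pocket, the aluminium collar down over the post, and the valve block in the oblong pocket. Set the gauge down gently, do not drop it, and leave the mug and the glass jar where they stand.

Things in the scene. Friction and masses are not known exactly. Their poses are not given: they have to be found in the camera images.
- gauge_mid (a point): Dial pressure gauge standing dial up: a black drum 58 mm across and 48 mm tall with a steel bezel and a white dial on top. This point is on its axis half-way up, 24 mm above its underside; z is up. It is 0.24 to 0.38 kg; grip it across the diameter, in its upper half so that the fingers clear the holder's rim.
- coupling_mid (a point): Brass hose coupling standing upright: a foot 30 mm across and 20 mm tall, above it a hexagonal nut part to 44 mm height (28 mm across where it is gripped), and a ribbed hose tail 16 mm across up to 66 mm. This point is on its axis half-way up, 33 mm above its underside, on the nut part, where it can be gripped; z is up.
- collar_mid (a point): Aluminium collar (a plain thick ring) standing on its flat face: 60 mm outside diameter, 38 mm bore right through, 44 mm tall, same both ways up. This point is on its axis half-way up, 22 mm above its underside; z is up. Grip it across the outside, best in its upper half; it weighs about 0.2 kg.
- valve_mid (a point): Aluminium valve block, 64 mm (its x) x 30 mm (its y) x 44 mm tall, with a small black adjusting knob 18 mm across on top, 18 mm from the middle towards +x, reaching 59 mm above the underside. This point is in the middle of the block, 22 mm above its underside; z is up. Grip it across the 30 mm width (along y), in its upper half so that the fingers clear the rim; it weighs about 0.26 kg.
- gauge_holder: Brown wooden block 96 x 96 x 10 mm, fixed to the table, lying flat; origin at the centre of its underside on the table, z up. It has one round pocket in the middle, 74 mm across and 6 mm deep; its black floor is 4 mm above the table.
- coupling_holder: Brown wooden block 96 x 96 x 10 mm, fixed to the table, lying flat; origin at the centre of its underside on the table, z up. It has one round pocket in the middle, 46 mm across and 6 mm deep; its black floor is 4 mm above the table.
- collar_holder: Brown wooden block 96 x 96 x 10 mm, fixed to the table, lying flat; origin at the centre of its underside on the table, z up. It has no pocket but an upright steel post in the middle, 22 mm across, standing 20 mm above the block's top (30 mm above the table). The collar slips over the post and rests on the block's top, 10 mm above the table.
- valve_holder: Brown wooden block 96 x 96 x 10 mm, fixed to the table, lying flat; origin at the centre of its underside on the table, z up. It has one oblong pocket in the middle, 80 mm along its x and 46 mm along its y, 6 mm deep; its black floor is 4 mm above the table. The valve block fits lengthways, either way round.
- mug: Blue mug, 76 mm across and 75 mm tall, with a handle on its +y side; loose, to be left alone. Origin at the centre of its underside.
- jar: Green glass jar with a steel cap, 60 mm across and 75 mm tall; loose, to be left alone. Origin at the centre of its underside.
Things that resemble listed ones, but are neither listed nor needed, are in the scene too. What is shaped like the part that bears valve_mid but orange is not meant.

How it is judged:
At the end, for the whole second after the job is handed in: Each fitting sits in its own holder: centre within 11 mm of the holder's centre (14 mm for the valve block), its underside on the pocket floor (for the collar, on the block's top) to within 2 mm above or 3 mm below, upright within 0.06 rad, at rest and released (horizontal distance between gauge_mid and gauge_holder below 0.011 m and z of gauge_mid in the frame of gauge_holder between 0.025 and 0.03 m and angle between each of gauge_mid, coupling_mid, collar_mid, valve_mid's own z axis and vertical below 0.06 rad and linear speed of each of gauge, coupling, collar, valve below 0.02 m/s and angular speed of each of gauge, coupling, collar, valve below 0.1 rad/s and horizontal distance between coupling_mid and coupling_holder below 0.011 m and z of coupling_mid in the frame of coupling_holder between 0.034 and 0.039 m and horizontal distance between collar_mid and collar_holder below 0.011 m and z of collar_mid in the frame of collar_holder between 0.029 and 0.034 m and horizontal distance between valve_mid and valve_holder below 0.014 m and z of valve_mid in the frame of valve_holder between 0.023 and 0.028 m); the robot touches nothing.
It fails at once if the mug is moved by more than 20 mm or tipped (distance of mug from where it was at the start of the episode above 0.02 m or angle between mug's own z axis and vertical above 0.4 rad).
It fails at once if the jar is moved by more than 20 mm or tipped (distance of jar from where it was at the start of the episode above 0.02 m or angle between jar's own z axis and vertical above 0.4 rad).
It fails at once if the gauge is dropped: it falls free by more than about 25 mm (over 0.7 m/s with no finger on it) (linear speed of gauge above 0.7 m/s and not (contact force between the fingers and gauge above 0.05 N)).
It also fails if it takes over 118 s, if anything falls off the work surface, if the arm or the gripper's body presses on something with over 40 N, if the wrist force passes 120 N, or if a joint passes its speed limit or range.

### The arm

A 6-joint arm with a two-finger parallel gripper is mounted at the origin on the work surface. World frame = base frame: x ahead of the robot, y to its left, z up, the work surface at z = 0. Lengths are in m, angles in rad, forces in N, time in s.
With the tool pointing down it reaches from about 0.275 to 0.875 m from the base axis. Payload 12.5 kg.
Tool frame: the origin (TCP) lies at the very end of the fingers, on their centre line; the grasp point (between the pads) lies 19 mm behind it; x points along the fingers, y is the direction in which the jaws open and shut, and the axes are right-handed (so a half turn about x gives the same grasp; the last joint's range is limited). The gripper opens to 85 mm and grips with 20 to 120 N. Pads are 22 mm wide; open, the fingers measure 114 mm over their backs; the gripper's body (76 mm by 85 mm) begins 54 mm behind the grasp point. The pads swing forward as they close: fully open they stand 13 mm farther back than shut.
Start: joints at [1.265, 0.351, 1.652, -0, 1.139, -0.085], TCP at [0.12, 0.537, 0.231] pointing down, gripper open.
Joint ranges: [-2.75, 2.75], [-0.79, 2.1], [0.01, 2.65], [-1.57, 4.71], [0.07, 3.14], [-2.87, 2.87]. Speed limits (rad/s): [2.22, 2.22, 2.79, 3.14, 3.14, 3.14].

### API

Orientations are given as a 3x3 rotation matrix whose columns are the frame's x, y, z axes.
In Python, from bench import manip gives the robot as it stands. Calls block until the motion is done:
- manip.move_ptp(position, orientation): joint-space move of the TCP to a pose.
- manip.move_l(position, attitude=None, max_speed=0.15): straight line of the TCP; attitude=None keeps the orientation; max_speed is the mean speed in m/s.
- manip.move_j(angles): joint-space move.
- manip.set_gripper(opening, effort=None): opening from 0.0 (shut) to 1.0 (fully open); effort is the grip in N (None keeps the last); returns when the fingers have stopped.
- manip.dwell(seconds).
- manip.inverse_kinematics(position, orientation): joint angles nearest the present ones, or None.
- manip.grab_frame(name): name is "scene" or "top" or "wrist"; returns (picture, depth): 480x640x3 uint8, red, green, blue; 480x640 float32, m along the optical axis (not along the pixel's ray), 0 where there is no reading.
- manip.get_calibration(name): a dict with "camera_matrix" (3x3 intrinsics, pixels), "k1" (the pictures are not rectified: a ray, as slopes to the right and down, at radius r is drawn at 1 + k1 r^2 times it, then the intrinsics apply), "R" (3x3) and "t" (3): a world point X has camera coordinates R X + t. Camera axes: x right, y down, z forward; pixel columns grow to the right and rows downward; lengths in m; the calibration is good to about 2 mm. A picture is of the moment at which its call begins: read the wrist's pose just before it. get_calibration takes no time and is no camera call; for the wrist camera it gives the pose at the moment of the call.
A pose or a line that the arm cannot do raises manip.Unreachable and nothing moves.
- manip.sign_off(): hands the job in, once; it reports no verdict.
Trained networks look in the newest picture that a camera, given by its name, has taken for a name from the list of things; names that differ only in an ending like _2 or _b are one class to them, and where a whole thing is asked for, a point or a joint stands for the part that bears it (a point fixed in the world has none). Each returns a list of dicts, best first, with "confidence" (0 to 1); they miss things now and then, are a little off and sometimes report something else, mostly with a low value. They report only what shows in the picture. A call takes as long as a camera call. They do not tell look-alikes from the thing itself.
- manip.look_for(camera, name): "at" ([x, y, z] in m, in world coordinates, good to about 4 mm: the middle of the surface that is visible of it).
Readings, each from a call of its own:
- manip.current_time(): time.
- manip.current_qpos(): joint angles.
- manip.current_joint_vel(): joint speeds.
- manip.current_joint_torque(): joint torques, N m.
- manip.current_ee_pos(): TCP position.
- manip.current_tcp_rot(): TCP orientation.
- manip.current_force(): force on the tool from outside, world axes, zero at the start.
- manip.current_ft_torque(): the same for the moment, N m.
- manip.current_grip_width(): opening from 0.0 (shut) to 1.0 (fully open).
Only numpy, scipy, OpenCV 4.12 (cv2) and the standard library are available. Lean on these libraries where they do the work, as an engineer would, in place of code of your own. Each camera call takes 0.05 s, during which the arm holds its last target.

## Working session

There is one attempt and no reset: what is moved stays moved. The work goes in short steps, each a Python script; the robot and the scene stay as the last script left them, time stands still between calls to the robot, and variables do not carry over. Pictures are saved under pics/ and viewed, and the job is handed in when it is done.

```bash
mkdir -p pics; ls; cat > h.py <<'E'
import numpy as np, cv2
from bench import manip
def save(img,n): cv2.imwrite('pics/'+n+'.png',img[:,:,::-1])
def world(name,d,u,v,cal=None):
    c=cal or manip.get_calibration(name);K=np.array(c['camera_matrix'])
    p=cv2.undistortPoints(np.array([[[u,v]]],float),K,np.array([c['k1'],0,0,0.]))[0,0]
    R=np.array(c['R']);t=np.array(c['t'])
    return R.T@(np.array([p[0],p[1],1])*d-t)
def cloud(name,dep,cal=None):
    c=cal or manip.get_calibration(name);K=np.array(c['camera_matrix'])
    v,u=np.mgrid[0:480,0:640];pts=np.stack([u,v],-1).reshape(-1,1,2).astype(float)
    p=cv2.undistortPoints(pts,K,np.array([c['k1'],0,0,0.])).reshape(-1,2)
    d=dep.reshape(-1,1);P=np.hstack([p,np.ones((len(p),1))])*d
    W=(P-np.array(c['t']))@np.array(c['R']);W[d[:,0]<=0]=np.nan
    return W.reshape(480,640,3)
E
python3 - <<'E'
from h import *
for n in ('top','scene'):
    im,d=manip.grab_frame(n);save(im,n+'0');np.savez('pics/'+n+'0.npz',im=im,d=d)
    print(n,(d>0).mean())
    for k in ['gauge_mid','coupling_mid','collar_mid','valve_mid','gauge_holder','coupling_holder','collar_holder','valve_holder','mug','jar']:
        print(k,[(np.round(r['at'],3).tolist(),round(r['confidence'],2)) for r in manip.look_for(n,k)])
print(manip.current_time())
E
```

```text
pics
top 0.9960319010416666
gauge_mid [([0.543, -0.383, 0.051], 0.81)]
coupling_mid [([0.447, 0.109, 0.045], 0.81)]
collar_mid [([0.653, 0.118, 0.042], 0.77)]
valve_mid [([0.265, 0.229, 0.041], 0.84), ([0.364, 0.254, 0.043], 0.82), ([0.341, 0.365, 0.048], 0.62)]
gauge_holder [([0.643, -0.159, 0.009], 0.79), ([0.726, 0.343, 0.037], 0.38), ([0.364, 0.255, 0.042], 0.23)]
coupling_holder [([0.464, -0.12, 0.011], 0.88)]
collar_holder [([0.557, 0.386, 0.01], 0.98)]
valve_holder [([0.38, -0.275, 0.014], 0.8)]
mug [([0.725, 0.342, 0.037], 0.86)]
jar [([0.712, -0.297, 0.073], 0.84)]
scene 0.9960286458333333
gauge_mid [([0.561, -0.372, 0.044], 0.81)]
coupling_mid [([0.455, 0.116, 0.037], 0.91), ([0.56, -0.373, 0.042], 0.54)]
collar_mid [([0.739, 0.339, 0.05], 0.71), ([0.669, 0.112, 0.031], 0.7)]
valve_mid [([0.282, 0.233, 0.035], 0.97), ([0.353, 0.371, 0.036], 0.95), ([0.37, 0.264, 0.031], 0.93)]
gauge_holder [([0.646, -0.157, 0.01], 0.84)]
coupling_holder [([0.469, -0.118, 0.009], 0.9)]
collar_holder [([0.57, 0.389, 0.012], 0.9)]
valve_holder [([0.388, -0.276, 0.011], 0.57)]
mug [([0.738, 0.338, 0.048], 0.81)]
jar [([0.735, -0.295, 0.051], 0.91), ([0.562, -0.374, 0.044], 0.67)]
1.1
```

View pics/top0.png

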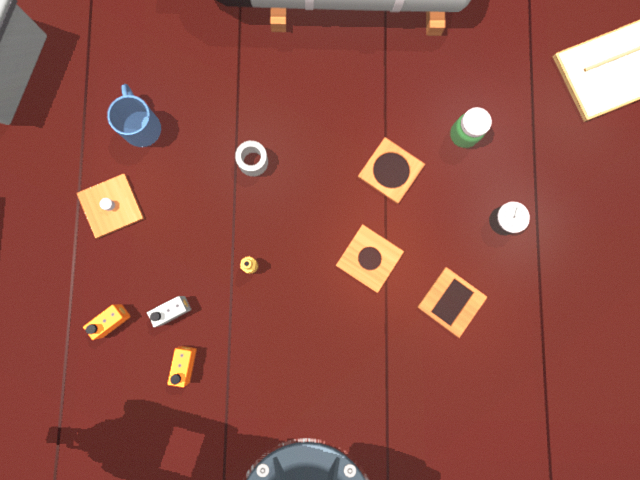

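View pics/scene0.png

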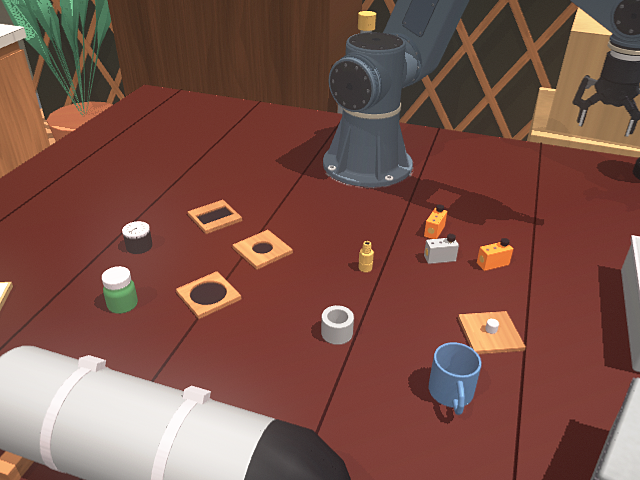

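The top view shows the silver valve at (169,312), with orange decoys at (107,322) and (181,367). The collar is at (252,158), the coupling at (249,265) and the gauge at (513,218). The holders are at (391,170), (370,258), (110,206) and (452,302). All the fittings stand upright. Next I'll measure them from the depth.

```bash
python3 - <<'E'
from h import *
f=np.load('pics/top0.npz');im=f['im'];W=cloud('top',f['d']);Z=W[...,2]
c=manip.get_calibration('top');print('cam',-np.array(c['R']).T@np.array(c['t']))
def reg(x,y,r,z0,z1,mask=None):
    m=(np.hypot(W[...,0]-x,W[...,1]-y)<r)&(Z>z0)&(Z<z1)
    if mask is not None: m&=mask
    return W[m]
def circ(P):
    (cx,cy),r=cv2.minEnclosingCircle((P[:,:2]*1000).astype(np.float32)); return np.round([cx,cy,r],1),len(P),np.round(np.median(P[:,2]),4)
def rect(P):
    (c,s,a)=cv2.minAreaRect((P[:,:2]*1000).astype(np.float32)); return np.round(c,1),np.round(s,1),round(a,1),len(P),np.round(np.median(P[:,2]),4)
print('table z',np.nanmedian(Z[(W[...,0]>.3)&(W[...,0]<.6)]))
print('gauge',circ(reg(.543,-.383,.045,.044,.056)))
print('collar',circ(reg(.653,.118,.045,.040,.05)))
print('coupl tail',circ(reg(.447,.109,.03,.058,.072)),'nut',circ(reg(.447,.109,.03,.038,.05)))
print('valve',rect(reg(.364,.254,.05,.040,.048)),'knob',circ(reg(.364,.254,.05,.053,.065)))
print('or1',rect(reg(.265,.229,.05,.040,.048)));print('or2',rect(reg(.341,.365,.05,.040,.048)))
hsv=cv2.cvtColor(im,cv2.COLOR_RGB2HSV)
for n,x,y in [('gh',.643,-.159),('ch',.464,-.12),('vh',.38,-.275),('co',.557,.386)]:
    P=reg(x,y,.075,.0065,.013);print(n,rect(P))
    if n!='co': 
        P=reg(x,y,.05,.001,.0063,hsv[...,2]<60);print('  floor',circ(P),rect(P))
print('post',circ(reg(.557,.386,.05,.026,.034)))
print('jar',circ(reg(.712,-.297,.05,.065,.08)),'mug',circ(reg(.725,.342,.06,.068,.08)))
E
```

```text
cam [0.39289448 0.00893706 0.9465308 ]
table z -0.00012880357917231696
gauge (array([ 544.9, -384.6,   30.1]), 764, np.float64(0.049))
collar (array([656.3, 113.7,  29.9]), 445, np.float64(0.0435))
coupl tail (array([449.2, 113.5,   9.2]), 82, np.float64(0.0648)) nut (array([449.2, 113.7,  14.8]), 105, np.float64(0.043))
valve (array([363.1, 258.3]), array([30.6, 64.8]), 27.5, 501, np.float64(0.0434)) knob (array([354.3, 273.8,   8.7]), 84, np.float64(0.0584))
or1 (array([263.4, 230. ]), array([29.8, 64.9]), 81.4, 514, np.float64(0.043))
or2 (array([342.4, 369.8]), array([31.1, 64.7]), 39.2, 519, np.float64(0.0432))
gh (array([ 642.5, -160.7]), array([96., 97.]), 55.9, 1284, np.float64(0.0096))
  floor (array([0., 0., 0.]), 0, np.float64(nan)) (array([0., 0.]), array([0., 0.]), 0.0, 0, np.float64(nan))
ch (array([ 466.5, -117.9]), array([95.9, 96.3]), 57.3, 1915, np.float64(0.0097))
  floor (array([0., 0., 0.]), 0, np.float64(nan)) (array([0., 0.]), array([0., 0.]), 0.0, 0, np.float64(nan))
vh (array([ 385.4, -276.9]), array([97.3, 97.1]), 54.3, 1562, np.float64(0.0097))
  floor (array([0., 0., 0.]), 0, np.float64(nan)) (array([0., 0.]), array([0., 0.]), 0.0, 0, np.float64(nan))
co (array([561.7, 384.7]), array([98.1, 98.2]), 24.8, 2266, np.float64(0.0094))
post (array([560.8, 384.9,  11. ]), 101, np.float64(0.0293))
jar (array([ 721.2, -311.2,   27.8]), 649, np.float64(0.0748)) mug (array([722.9, 335.5,  42.1]), 380, np.float64(0.0735))
  return _methods._mean(a, axis=axis, dtype=dtype,
  ret = ret.dtype.type(ret / rcount)
```

```bash
cat >> h.py <<'E'
def rot(a):
    c,s=np.cos(a),np.sin(a); return np.array([[0,c,s],[0,s,-c],[-1,0,0.]])
def best(p,a):
    out=[]
    for k in (0,np.pi):
        q=manip.inverse_kinematics(list(p),rot(a+k))
        if q is not None: out.append((abs(q[5]),a+k,q))
    return min(out,key=lambda t:t[0])[1:]
def pick(x,y,zrel,a,op,eff=50,zt=.2):
    a,_=best((x,y,zt),a)
    manip.set_gripper(op)
    manip.move_ptp([x,y,zt],rot(a)); manip.move_l([x,y,zrel+.06],max_speed=.25); manip.move_l([x,y,zrel],max_speed=.1)
    w=manip.set_gripper(0.0,eff); print('grip',manip.current_grip_width(),'t',manip.current_time())
    manip.move_l([x,y,zt],max_speed=.15); print('lifted',manip.current_grip_width(),'F',np.round(manip.current_force(),2))
def place(x,y,zrel,floor,a,op,zt=.2):
    a,_=best((x,y,zt),a)
    manip.move_ptp([x,y,zt],rot(a)); print('over',np.round(manip.current_ee_pos(),3),manip.current_grip_width())
    z=zrel+floor
    manip.move_l([x,y,z+.03],max_speed=.2); manip.move_l([x,y,z+.001],max_speed=.04)
    print('down F',np.round(manip.current_force(),2),np.round(manip.current_ee_pos(),4),manip.current_grip_width())
    manip.set_gripper(op); manip.dwell(.2); manip.move_l([x,y,z+.08],max_speed=.12)
    manip.move_l([x,y,zt],max_speed=.3); print('t',manip.current_time())
E
python3 - <<'E'
from h import *
f=np.load('pics/top0.npz');im=f['im'];W=cloud('top',f['d']);g=im.max(2)
for n,x,y in [('gh',.6425,-.1607),('ch',.4665,-.1179),('vh',.3854,-.2769)]:
    m=(np.hypot(W[...,0]-x,W[...,1]-y)<.045)&(g<70);P=W[m]
    print(n,m.sum(),cv2.minAreaRect((P[:,:2]*1000).astype(np.float32)),np.median(P[:,2]))
r=np.deg2rad
print(manip.current_tcp_rot().round(2) if hasattr(manip.current_tcp_rot(),'round') else manip.current_tcp_rot())
for n,p,a in [('vp',(.3631,.2583),r(27.5)),('vpl',(.3854,-.2769),r(54.3)),('gp',(.545,-.385),np.arctan2(-.385,.545)+np.pi/2),('gl',(.6425,-.1607),r(76)),('cp',(.449,.1136),r(104)),('cpl',(.4665,-.118),r(76)),('kp',(.656,.1137),r(100)),('kpl',(.561,.3848),r(124))]:
    for z in (.2,.02):
        b,q=best((*p,z),a);print(n,z,round(np.rad2deg(b)),np.round(q,2))
E
```

```text
gh 0 ((0.0, 0.0), (0.0, 0.0), 0.0) nan
ch 0 ((0.0, 0.0), (0.0, 0.0), 0.0) nan
vh 0 ((0.0, 0.0), (0.0, 0.0), 0.0) nan
[[-0.    0.22  0.98]
 [-0.    0.98 -0.22]
 [-1.   -0.   -0.  ]]
vp 0.2 28 [ 0.51  0.2   1.94 -0.    1.    0.03]
vp 0.02 28 [ 0.51  0.53  2.05 -0.    0.55  0.03]
vpl 0.2 234 [-0.72  0.25  1.87 -0.    1.01  1.47]
vpl 0.02 234 [-0.72  0.56  1.98 -0.    0.59  1.47]
gp 0.2 235 [-0.68  0.59  1.35 -0.    1.2   1.5 ]
gp 0.02 235 [-0.68  0.81  1.45 -0.    0.88  1.5 ]
gl 0.2 256 [-0.32  0.59  1.37 -0.    1.19  1.5 ]
gl 0.02 256 [-0.32  0.8   1.46 -0.    0.87  1.5 ]
cp 0.2 284 [ 0.15  0.23  1.9  -0.    1.01  1.47]
cp 0.02 284 [ 0.15  0.55  2.01 -0.    0.58  1.47]
cpl 0.2 256 [-0.34  0.26  1.86 -0.    1.02  1.47]
cpl 0.02 256 [-0.34  0.57  1.97 -0.    0.6   1.47]
kp 0.2 280 [ 0.1   0.59  1.35 -0.    1.2   1.5 ]
kp 0.02 280 [ 0.1   0.81  1.45 -0.    0.88  1.5 ]
kpl 0.2 304 [ 0.53  0.62  1.31 -0.    1.21  1.51]
kpl 0.02 304 [ 0.53  0.83  1.41 -0.    0.9   1.51]
  return _methods._mean(a, axis=axis, dtype=dtype,
  ret = ret.dtype.type(ret / rcount)
```

```bash
python3 - <<'E'
from h import *
f=np.load('pics/top0.npz');im=f['im'];c=manip.get_calibration('top')
C=-np.array(c['R']).T@np.array(c['t'])
W1=cloud('top',np.ones((480,640)));r=W1-C;s=(.006-C[2])/r[...,2];G=C+r*s[...,None]
for n,x,y in [('gh',.6425,-.1607),('ch',.4665,-.1179),('vh',.3854,-.2769)]:
    m=(np.hypot(G[...,0]-x,G[...,1]-y)<.045)
    m&=(im[...,0]<75);P=G[m]
    print(n,m.sum(),cv2.minAreaRect((P[:,:2]*1000).astype(np.float32)))
E
```

```text
gh 0 ((0.0, 0.0), (0.0, 0.0), 0.0)
ch 0 ((0.0, 0.0), (0.0, 0.0), 0.0)
vh 0 ((0.0, 0.0), (0.0, 0.0), 0.0)
```

```bash
python3 - <<'E'
from h import *
pick(.3631,.2583,.013,np.deg2rad(27.5),.75)
im,d=manip.grab_frame('top');save(im,'v1')
E
```

```text
grip 0.3430714141660342 t 4.6417
lifted 0.3412300862690417 F [ 0.83  0.25 -2.34]
```

```bash
python3 - <<'E'
from h import *
f=np.load('pics/top0.npz');im=f['im'];W=cloud('top',f['d'])
for u,v in [(452,302),(391,170),(370,258)]: print(im[v,u],W[v,u])
for n,x,y in [('gh',.6425,-.1607),('ch',.4665,-.1179),('vh',.3854,-.2769)]:
    m=(np.hypot(W[...,0]-x,W[...,1]-y)<.045)&(im.sum(2)<130);P=W[m]
    print(n,m.sum(),cv2.minAreaRect((P[:,:2]*1000).astype(np.float32)) if m.sum() else im[np.hypot(W[...,0]-x,W[...,1]-y)<.045].min(0))
E
```

```text
[102  73  68] [ 0.38420944 -0.27857794  0.0031786 ]
[102  73  72] [ 0.64407521 -0.16212501  0.00367047]
[116  83  78] [ 0.46704948 -0.11980125  0.00379646]
gh 0 [93 62 60]
ch 0 [105  69  65]
vh 0 [91 67 62]
```

View pics/v1.png

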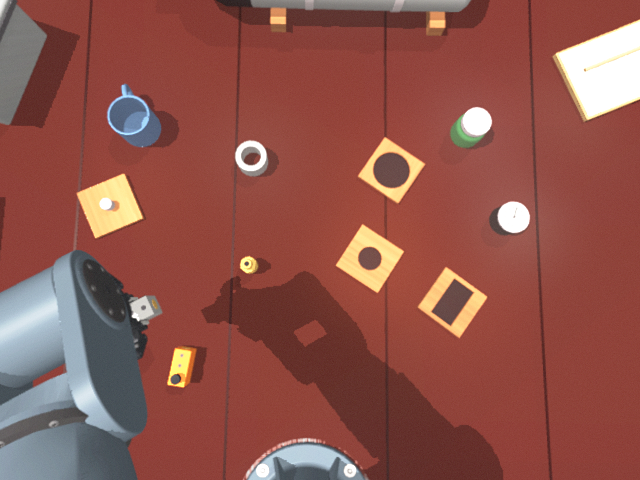

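The silver valve block is held in the gripper at (145,308).

```bash
python3 - <<'E'
from h import *
f=np.load('pics/top0.npz');im=f['im'];W=cloud('top',f['d'])
for n,x,y in [('gh',.6425,-.1607),('ch',.4665,-.1179),('vh',.3854,-.2769)]:
    m=(np.hypot(W[...,0]-x,W[...,1]-y)<.046)&(im[...,0]<150);P=W[m]
    print(n,m.sum(),cv2.minAreaRect((P[:,:2]*1000).astype(np.float32)))
place(.3854,-.2769,.013,.004,np.deg2rad(54.3),.75)
im,d=manip.grab_frame('top');save(im,'v2')
E
```

```text
gh 961 ((644.7582397460938, -162.01666259765625), (68.58302307128906, 70.6443099975586), 89.4965591430664)
ch 381 ((467.9740905761719, -118.91876983642578), (41.901458740234375, 41.32209777832031), 89.88060760498047)
vh 920 ((384.81488037109375, -278.44781494140625), (44.43042755126953, 78.17057800292969), 54.32774353027344)
over [ 0.386 -0.276  0.2  ] 0.3418838280519387
down F [ 0.23  0.29 -2.83] [ 0.3854 -0.2769  0.0179] 0.3428242424408681
t 11.75
```

View pics/v2.png

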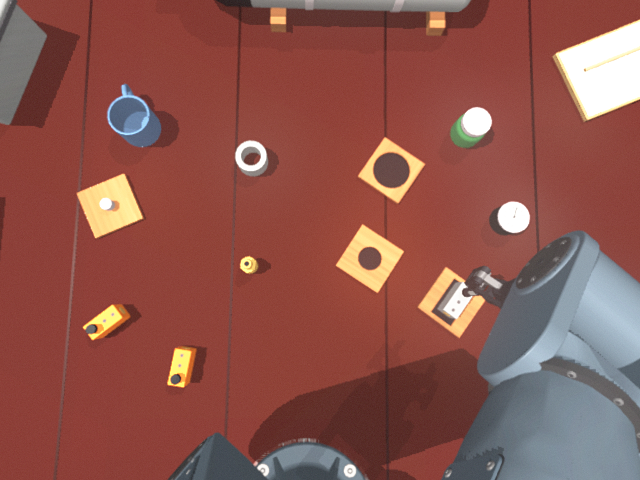

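The valve block lies lengthways in its pocket at (455,302). I'll do the gauge next.

```bash
python3 - <<'E'
from h import *
pick(.5449,-.3846,.012,np.deg2rad(55),1.0,60)
place(.6433,-.1611,.012,.004,np.deg2rad(76),.95)
E
```

```text
grip 0.6679375824404662 t 14.725
lifted 0.6672116389063626 F [-0.25  0.2  -2.57]
over [ 0.643 -0.162  0.2  ] 0.6630526598740841
down F [-1.51  0.74  1.95] [ 0.6432 -0.161   0.017 ] 0.6658702227585849
t 20.7583
```

```bash
python3 - <<'E'
from h import *
pick(.4492,.1136,.020,np.deg2rad(104),.75,40)
place(.4668,-.1183,.020,.004,np.deg2rad(76),.7)
pick(.6563,.1137,.008,np.deg2rad(100),1.0,50)
im,d=manip.grab_frame('top');save(im,'k1')
E
```

```text
grip 0.31024324160703654 t 24.1583
lifted 0.3150029596709574 F [ 0.07  0.88 -2.06]
over [ 0.467 -0.117  0.2  ] 0.3088433547045234
down F [ 0.    0.23 -2.06] [ 0.4668 -0.1183  0.0249] 0.3121699878131629
t 30.0833
grip 0.6963829211852722 t 33.4167
lifted 0.6938855001412374 F [ 0.29  0.62 -1.57]
```

View pics/k1.png

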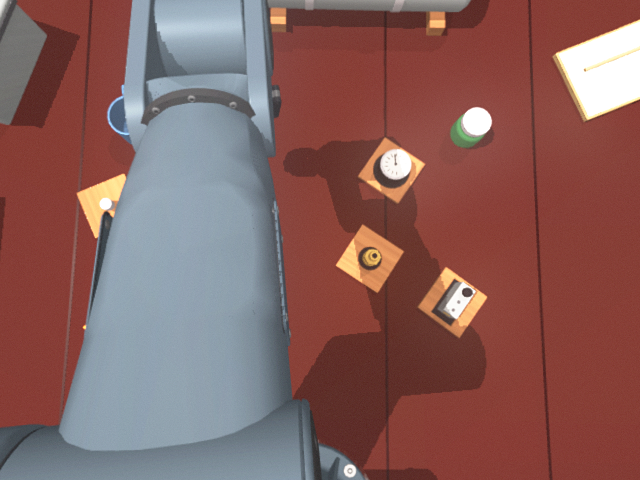

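The gauge (395,165), coupling (371,258) and valve (457,300) all look seated. The collar is held, so I'll place it and check everything by depth.

```bash
python3 - <<'E'
from h import *
place(.561,.3848,.008,.010,np.deg2rad(124),1.0)
q=manip.inverse_kinematics([.3,.25,.35],rot(np.deg2rad(40)))
manip.move_ptp([.15,-.35,.35],rot(best((.15,-.35,.35),np.deg2rad(20))[0]))
im,d=manip.grab_frame('top');save(im,'end');W=cloud('top',d);Z=W[...,2]
im2,_=manip.grab_frame('scene');save(im2,'endscene')
def reg(x,y,r,z0,z1):
    P=W[(np.hypot(W[...,0]-x,W[...,1]-y)<r)&(Z>z0)&(Z<z1)]
    if len(P)<5: return 'few'
    (cx,cy),rr=cv2.minEnclosingCircle((P[:,:2]*1000).astype(np.float32));A=np.c_[P[:,:2],np.ones(len(P))]
    k=np.linalg.lstsq(A,P[:,2],rcond=None)[0]
    return np.round([cx,cy,rr],1),len(P),'z',np.round(np.median(P[:,2]),4),'slope',np.round(k[:2],3)
print('gauge .052',reg(.643,-.161,.05,.045,.065))
print('coupl .070',reg(.4668,-.118,.03,.062,.08),'nut .048',reg(.4668,-.118,.03,.04,.055))
print('collar .054',reg(.561,.385,.05,.047,.07))
print('valve .048',reg(.3854,-.277,.05,.042,.053))
P=W[(np.hypot(W[...,0]-.3854,W[...,1]+.277)<.05)&(Z>.042)&(Z<.053)]
print(cv2.minAreaRect((P[:,:2]*1000).astype(np.float32)))
print('jar',reg(.712,-.297,.05,.065,.08),'mug',reg(.725,.342,.06,.068,.08),manip.current_time())
E
```

```text
over [0.562 0.384 0.2  ] 0.698017293514773
down F [-2.13 -3.44  5.4 ] [0.5608 0.3847 0.0193] 0.69913255695527
t 39.675
gauge .052 (array([ 642.5, -160.6,   29.3]), 733, 'z', np.float64(0.0528), 'slope', array([ 0.015, -0.01 ]))
coupl .070 (array([ 466.5, -118. ,    9.1]), 80, 'z', np.float64(0.0692), 'slope', array([ 0.097, -0.138])) nut .048 (array([ 466.5, -117.8,   14.9]), 104, 'z', np.float64(0.0476), 'slope', array([-0.   , -0.004]))
collar .054 (array([561.9, 382.3,  30.9]), 569, 'z', np.float64(0.0529), 'slope', array([0.007, 0.002]))
valve .048 (array([ 388.6, -278.8,   34. ]), 491, 'z', np.float64(0.0478), 'slope', array([-0.008, -0.023]))
((389.0454406738281, -278.7619323730469), (30.50737762451172, 64.27466583251953), 54.082275390625)
jar (array([ 721.9, -310.5,   27.3]), 647, 'z', np.float64(0.0751), 'slope', array([ 0.026, -0.033])) mug (array([723.8, 337.7,  43.7]), 387, 'z', np.float64(0.0736), 'slope', array([ 0.001, -0.001])) 42.775
```

View pics/end.png

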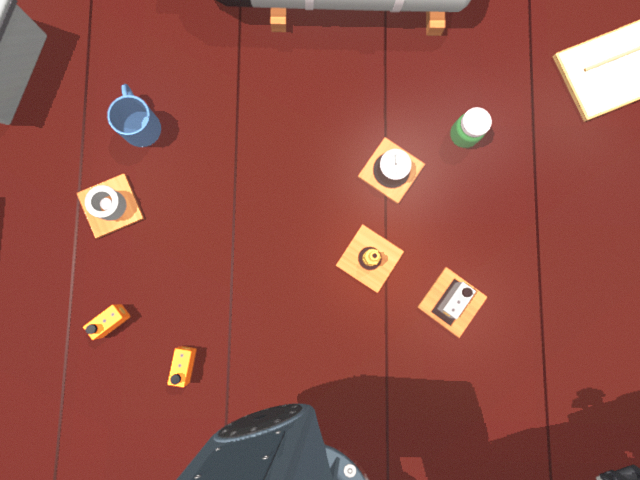

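View pics/endscene.png

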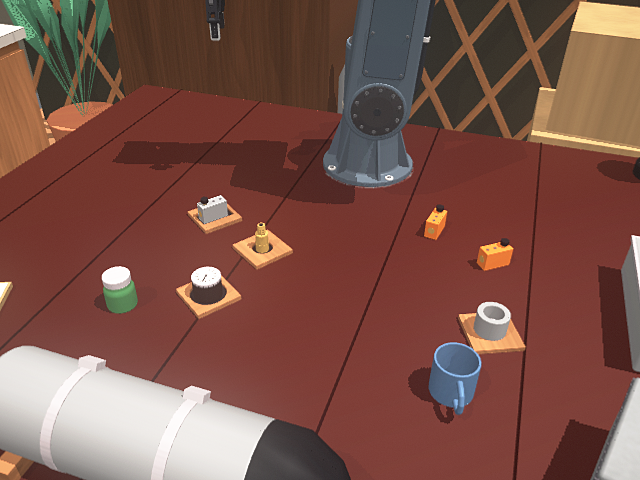

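All four are seated and upright, and the mug and jar haven't moved. I'm handing it in.

```bash
python3 - <<'E'
from h import *
manip.dwell(.5); print(manip.sign_off())
E
```

```text
the job is handed in; nothing more can be done
None
```

I put the valve block, gauge, coupling and collar into their holders and handed the job in at about 43 s of the 118 s allowed; sign-off gives no verdict.

My last checks, from the top camera's depth picture:

| Fitting | Distance from holder centre | Allowed | Height of top face, measured (expected) | Slope of top face |
|---|---|---|---|---|
| Gauge | about 1 mm | 11 mm | 52.8 mm (52) | 0.02 |
| Coupling | under 1 mm | 11 mm | 69.2 mm (70) | 0.00 on the nut |
| Collar | about 3 mm | 11 mm | 52.9 mm (54) | 0.01 |
| Valve block | about 4 mm | 14 mm | 47.8 mm (48) | 0.02 |

- **Gauge:** I lowered it onto the pocket floor and released it there, without a drop.
- **Mug and jar:** the jar shows less than 1 mm of change and the mug about 2 mm, which is within measurement error. Neither looks moved in the pictures.
- **One odd reading:** a plane fitted to the coupling's narrow hose tail came out tilted (slope up to 0.14). Only 80 edge-heavy pixels went into it, while the nut's face below read flat and the pictures show the coupling upright, so I took it as an artefact.
- **Collar:** setting it down pressed lightly on the holder, changing the wrist's vertical force reading by about 7 N, well under the limits.

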